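# Move the spice jars from the drawer tray to the counter rack, keeping their order

### The job

The spices are moving out of the drawer: take the four amber spice jars (red, yellow, green and blue lids) from the bamboo drawer tray and stand them in the brown wooden counter rack, one in each compartment, in the same order from left to right, as the robot sees it, that they have in the tray now. Set each glass jar down gently on the rack's floor, lid up; do not drop one or tip it over.

Things in the scene. Friction and masses are not known exactly. Their poses are not given: they have to be found in the camera images.
- tray: Fixed shallow pale bamboo tray, 98 x 404 x 24 mm high; origin at the centre of its underside; its y runs along it to the robot's left, x away from the robot, yaw within 0.12 rad. White bins in a row at y = +152, +76, 0, -76, -152 mm: the jars stand in the first four, a small plain steel salt shaker (56 mm tall, not part of the job) in the last. Either tray or rack is the nearer.
- rack: Fixed, empty brown wood rack with brass rails, 96 x 324 x 46 mm high; origin at the centre of its underside; y along it to the robot's left, x away, yaw within 0.12 rad. Four compartments at y = +114, +38, -38, -114 mm, x = 0, each 70 mm (y) by 76 mm (x); floor 10 mm above the underside. Tops above the underside: dividers 28 mm, front and back rails 36 mm, end panels 46 mm.
- jar_red: Loose closed amber glass jar, upright cylinder 46 mm across, 98 mm tall, 130 to 250 g, with a red screw lid (top 22 mm) and red label band; origin at the centre of its underside, z up. Straight-sided from 2 to 70 mm and over the lid; grip it from above, pads front and back. It stands in any of the four bins. The jars differ only in colour.
- jar_yellow: Loose closed amber glass jar, upright cylinder 46 mm across, 98 mm tall, 130 to 250 g, with a yellow screw lid (top 22 mm) and yellow label band; origin at the centre of its underside, z up. Straight-sided from 2 to 70 mm and over the lid; grip it from above, pads front and back. It stands in any of the four bins. The jars differ only in colour.
- jar_green: Loose closed amber glass jar, upright cylinder 46 mm across, 98 mm tall, 130 to 250 g, with a green screw lid (top 22 mm) and green label band; origin at the centre of its underside, z up. Straight-sided from 2 to 70 mm and over the lid; grip it from above, pads front and back. It stands in any of the four bins. The jars differ only in colour.
- jar_blue: Loose closed amber glass jar, upright cylinder 46 mm across, 98 mm tall, 130 to 250 g, with a blue screw lid (top 22 mm) and blue label band; origin at the centre of its underside, z up. Straight-sided from 2 to 70 mm and over the lid; grip it from above, pads front and back. It stands in any of the four bins. The jars differ only in colour.
- bin_red: White bin fixed in the tray, 74 mm square, 22 mm high, 2.5 mm walls and floor: the one that the red-lidded jar stands in at the start (the bins look alike). It stays, and so marks where that jar came from. Origin at the centre of its underside, 6 mm above the counter; axes as the tray's.
- bin_yellow: White bin fixed in the tray, 74 mm square, 22 mm high, 2.5 mm walls and floor: the one that the yellow-lidded jar stands in at the start (the bins look alike). It stays, and so marks where that jar came from. Origin at the centre of its underside, 6 mm above the counter; axes as the tray's.
- bin_green: White bin fixed in the tray, 74 mm square, 22 mm high, 2.5 mm walls and floor: the one that the green-lidded jar stands in at the start (the bins look alike). It stays, and so marks where that jar came from. Origin at the centre of its underside, 6 mm above the counter; axes as the tray's.
- bin_blue: White bin fixed in the tray, 74 mm square, 22 mm high, 2.5 mm walls and floor: the one that the blue-lidded jar stands in at the start (the bins look alike). It stays, and so marks where that jar came from. Origin at the centre of its underside, 6 mm above the counter; axes as the tray's.

How it is judged:
By the outcome, as a careful person would: the job done as asked, in the order asked, and still so for the second after the job is handed in, with the robot touching nothing.
It also fails if it takes over 118 s, if anything falls off the work surface, if the arm or the gripper's body presses on something with over 40 N, if the wrist force passes 120 N, or if a joint passes its speed limit or range.

### The arm

A 6-joint arm with a two-finger parallel gripper is mounted at the origin on the work surface. World frame = base frame: x ahead of the robot, y to its left, z up, the work surface at z = 0. Lengths are in m, angles in rad, forces in N, time in s.
With the tool pointing down it reaches from about 0.3 to 1 m from the base axis. Payload 5.1 kg.
Tool frame: the origin (TCP) lies at the centre of the arm's flange, where the gripper is bolted on; the fingertips stand 190 mm ahead of it and the grasp point (between the pads) lies 171 mm ahead of it (robot.tip_extent is the distance from the TCP to the fingertips, in m); z points along the fingers, y is the line along which they close (so a half turn about z gives the same grasp; the last joint's range is limited). The gripper opens to 95 mm and grips with 3 to 60 N. Pads are 20 mm wide; open, the fingers measure 119 mm over their backs; the gripper's body (75 mm by 180 mm) begins 59 mm behind the grasp point.
Start: joints at [1.211, 0.124, 1.65, -0, 1.367, -0.083], TCP at [0.178, 0.625, 0.405] pointing down, gripper open.
Joint ranges: [-2.61, 2.61], [-1.02, 2.33], [0.03, 2.71], [-1.35, 4.49], [0.32, 2.68], [-2.91, 2.91]. Speed limits (rad/s): [2.57, 2.57, 3.14, 3.14, 3.14, 3.14].

### API

Orientations are given as a unit quaternion [w, x, y, z].
In Python, from bench import robot gives the robot as it stands.
- The arm moves only by the tool play_rows, never from a script. Its argument "steps" is one flat list of numbers, 6 for each row, row after row: the shift along the world's x, y, z as a fraction of full scale, then the turn, a rotation vector about the world's x, y, z as a fraction of full scale. In form: [dx, dy, dz, rx, ry, rz, dx, dy, dz, rx, ry, rz, ...]. A call has 1 to 8 rows; each row shifts and turns the commanded pose from where the row before left it; what a row does not reach is not made up. Full scale, the value 1, is 0.4 m for a shift and 30 degrees for a turn. A row lasts 1/12 s, in which the tool goes at most 41.7 mm and 7.16 degrees, less where a joint would pass 70% of its speed; a pose out of reach is approached as far as the arm can. A call with a number of a shift or a turn outside -1 to 1 is refused whole. A call with a gripper value outside its range is refused whole. "hand" is the finger opening in mm, from 0 to 95.1, set as the call begins (left out, the last holds). The fingers move at their own pace and stop on an object; "force" is the grip in N (left out, the last holds). Time passes only in rows, so rows that do not move let the fingers close. It gives the time, the measured TCP pose, the force, the opening and the grip force at its end, in the units of the state.
- robot.state(): the state, without advancing time (a new reading comes with each control period).
- robot.read_camera(name): name is "scene" or "top"; returns a dict with "color" (400x640x3 uint8, red, green, blue), "camera_matrix" (3x3 intrinsics, pixels), "k1" (the pictures are not rectified: a ray, as slopes to the right and down, at radius r is drawn at 1 + k1 r^2 times it, then the intrinsics apply), "position" and "attitude" of the camera in the world. Camera axes: x right, y up, looking along -z (the intrinsics and any distortion apply to the point x, -y, -z); pixel columns grow to the right and rows downward; lengths in m; the calibration is good to about 2 mm. A picture is of the moment at which its call begins. There is no depth.
- robot.close_job(): hands the job in; it is judged then, once.
The state is a dict: "time_s": time; "qpos": joint angles; "joint_vel": joint speeds; "joint_efforts": joint torques, N m; "tool_pos": TCP position; "ee_rot": TCP orientation; "wrist_force": force on the tool from outside, world axes, zero at the start; "torque": the same for the moment, N m; "gripper_width": finger opening in m; "gripper_force": force on a finger pad.
Only numpy, scipy, OpenCV 4.12 (cv2) and the standard library are available. Lean on these libraries where they do the work, as an engineer would, in place of code of your own. Each camera call takes 0.05 s, during which the arm holds its last target. There are 200 camera calls.

## Working session

There is one attempt and no reset: what is moved stays moved. The work goes in short steps, Python scripts to look and compute and a tool call to move; the robot and the scene stay as the last step left them, time stands still between calls to the robot, and variables do not carry over. Pictures are saved under pics/ and viewed, at most 14 in all, crops included, and the job is handed in when it is done.

Besides the shell and the picture viewer there is one more tool, called after "Request:" as a command line: name --argument value ..., lists and objects as JSON in quotes. play_rows: Moves the arm, as the interface text tells. Shift numbers are shares of 0.4 m and turn numbers shares of 30 degrees, none past 1 either way. Its arguments: {"type":"object","properties":{"steps":{"type":"array"},"hand":{"type":"number"},"force":{"type":"number"}},"required":["steps"]}

```bash
mkdir -p pics; ls; python3 - <<'E'
from bench import robot
import cv2
print(robot.state())
for n in("scene","top"):
    c=robot.read_camera(n); cv2.imwrite(f"pics/{n}0.png",c["color"][:,:,::-1])
    print({k:v for k,v in c.items() if k!="color"})
E
```

```text
pics
{'time_s': 0.0, 'qpos': array([ 1.21135519e+00,  1.24483594e-01,  1.65162854e+00, -3.20621364e-06,
        1.36748605e+00, -8.26047676e-02]), 'joint_vel': array([ 0.00059872,  0.00120799, -0.00096097,  0.00197812,  0.00172409,
        0.00069617]), 'joint_efforts': array([-1.97390284e-03, -4.17598236e+01, -3.59930277e+01,  7.72067229e-02,
        4.91875573e-02, -1.59993247e-04]), 'tool_pos': array([0.17760032, 0.62501629, 0.40352745]), 'ee_rot': array([-2.18303249e-04,  1.37976211e-01,  9.90435035e-01, -9.78719378e-04]), 'wrist_force': array([-0.3639996 ,  0.29257232,  0.03333923]), 'torque': array([-0.0346756 , -0.01973784,  0.00532475]), 'gripper_force': 0.0, 'gripper_width': 0.09521865801926137}
{'camera_matrix': array([[418.27655684,   0.        , 317.22604921],
       [  0.        , 418.27655684, 192.38996354],
       [  0.        ,   0.        ,   1.        ]]), 'k1': -0.013260137004454203, 'position': array([0.95130212, 0.10702561, 0.74010667]), 'attitude': array([0.63128005, 0.16655532, 0.20395731, 0.72948354])}
{'camera_matrix': array([[387.20506285,   0.        , 317.46445508],
       [  0.        , 387.20506285, 203.27872635],
       [  0.        ,   0.        ,   1.        ]]), 'k1': -0.08762244742631195, 'position': array([0.48947393, 0.02627654, 0.67733932]), 'attitude': array([ 0.71343499,  0.04596426, -0.03054309, -0.69854486])}
```

View pics/top0.png

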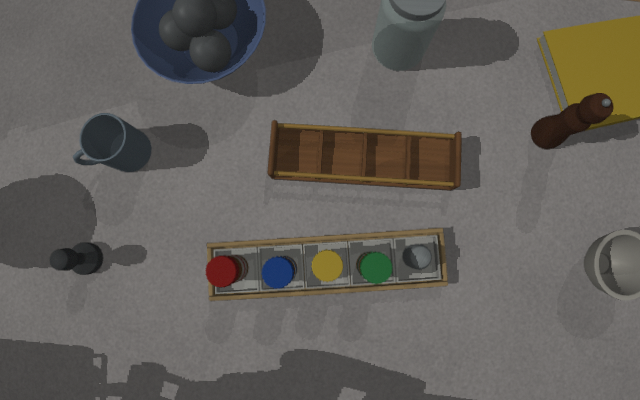

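View pics/scene0.png

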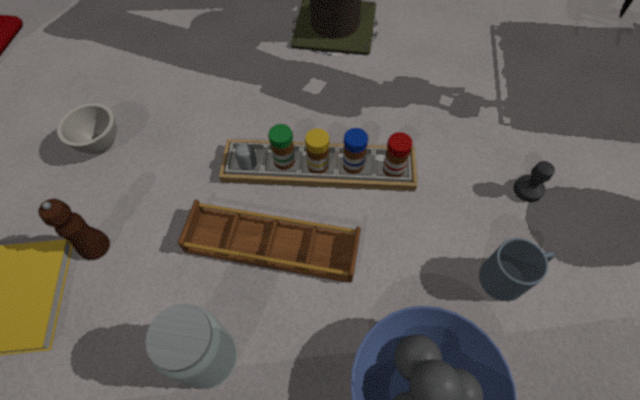

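The top view shows the tray nearer the robot, holding left to right red (222,270), blue (278,272), yellow (327,266), green (376,267) and the shaker (418,257). The rack is farther away, spanning (272,122) to (460,188). The scene view, from the far side, shows the same order mirrored. Next I'll measure the lids and the rack corners.

```bash
cat > h.py <<'E'
import numpy as np, cv2
from scipy.spatial.transform import Rotation as R
def ray(c,p):
    p=np.array(p,float).reshape(-1,1,2)
    s=cv2.undistortPoints(p,c["camera_matrix"],np.array([c["k1"],0,0,0,0.]),).reshape(-1,2)
    q=c["attitude"]; d=np.c_[s[:,0],-s[:,1],-np.ones(len(s))]
    return R.from_quat([q[1],q[2],q[3],q[0]]).apply(d)
def plane(c,p,z):
    d=ray(c,p); o=c["position"]; return o+d*((z-o[2])/d[:,2])[:,None]
H={"red":[(0,6),(174,180)],"yellow":[(20,32)],"green":[(50,80)],"blue":[(105,122)]}
def blob(c,col,roi,smin=120,vmin=40):
    hsv=cv2.cvtColor(c["color"],cv2.COLOR_RGB2HSV); m=np.zeros(hsv.shape[:2],np.uint8)
    for a,b in H[col]: m|=cv2.inRange(hsv,(a,smin,vmin),(b,255,255))
    x0,y0,x1,y1=roi; k=np.zeros_like(m);k[y0:y1,x0:x1]=1; m*=k
    m=cv2.morphologyEx(m,cv2.MORPH_OPEN,np.ones((3,3),np.uint8))
    n,l,s,ce=cv2.connectedComponentsWithStats(m)
    i=1+np.argmax(s[1:,4]); return ce[i],s[i]
def cross(c1,p1,c2,p2):
    a,b=ray(c1,p1)[0],ray(c2,p2)[0]; o1,o2=c1["position"],c2["position"]
    t=np.linalg.lstsq(np.c_[a,-b],o2-o1,rcond=None)[0]
    u,v=o1+t[0]*a,o2+t[1]*b; return (u+v)/2,np.linalg.norm(u-v)
E
python3 - <<'E'
from h import *; from bench import robot
np.set_printoptions(precision=4,suppress=True)
T=robot.read_camera("top");S=robot.read_camera("scene")
for col in H:
    a,sa=blob(T,col,(190,230,450,310)); b,sb=blob(S,col,(220,110,430,165))
    print(col,a.round(1),sa,b.round(1),sb,plane(T,a,.0955)[0],plane(S,b,.0955)[0],*cross(T,a,S,b))
# rack mask (brown), top + scene
for c,roi,n in((T,(250,105,480,205),"t"),(S,(160,190,375,290),"s")):
    hsv=cv2.cvtColor(c["color"],cv2.COLOR_RGB2HSV); m=cv2.inRange(hsv,(3,90,20),(28,255,255))
    x0,y0,x1,y1=roi;k=np.zeros_like(m);k[y0:y1,x0:x1]=1;m=cv2.morphologyEx(m*k,cv2.MORPH_OPEN,np.ones((3,3),np.uint8))
    pts=cv2.findNonZero(m); h=cv2.convexHull(pts)
    q=cv2.approxPolyN(h,4) if hasattr(cv2,"approxPolyN") else cv2.approxPolyDP(h,6,True)
    q=q.reshape(-1,2).astype(float); print(n,q.tolist()); W=plane(c,q,.046);print(W,[np.linalg.norm(W[i]-W[i-1]).round(4) for i in range(4)])
    o=c["color"].copy(); cv2.polylines(o,[np.int32(np.round(q))],True,(0,255,255),1)
    cv2.imwrite(f"pics/r_{n}.png",cv2.resize(o[y0:y1,x0:x1],None,fx=3,fy=3,interpolation=0)[:,:,::-1])
E
python3 -c "
import cv2,numpy as np
a=cv2.imread('pics/r_t.png');b=cv2.imread('pics/r_s.png')
w=max(a.shape[1],b.shape[1]);f=lambda i:cv2.copyMakeBorder(i,0,0,0,w-i.shape[1],0)
cv2.imwrite('pics/r.png',np.vstack([f(a),f(b)]))"
```

```text
red [221.9 270.8] [206 256  33  31 832] [399.4 144.4] [388 133  24  25 471] [0.4476 0.181  0.0955] [0.4493 0.1817 0.0955] [0.4474 0.1819 0.0929] 0.0002722914153545139
yellow [326.9 265.2] [312 250  31  31 775] [317.  140.8] [306 129  23  25 491] [0.4601 0.0236 0.0955] [0.4625 0.0242 0.0955] [0.4599 0.0237 0.0921] 0.00014275417948754476
green [375.6 267.3] [360 253  32  30 766] [280.4 135.6] [269 125  23  23 412] [ 0.4585 -0.0488  0.0955] [ 0.4597 -0.0483  0.0955] [ 0.4584 -0.0489  0.0938] 0.00032821116493241583
blue [277.4 272. ] [262 257  32  31 789] [355.5 139.9] [345 129  23  23 448] [0.4483 0.0972 0.0955] [0.4502 0.0975 0.0955] [0.4481 0.0975 0.0927] 9.88713731723557e-05
t [[460.0, 190.0], [267.0, 178.0], [272.0, 121.0], [460.0, 132.0]]
[[ 0.5847 -0.1945  0.046 ]
 [ 0.5985  0.1255  0.046 ]
 [ 0.6965  0.1209  0.046 ]
 [ 0.6837 -0.197   0.046 ]] [np.float64(0.099), np.float64(0.3203), np.float64(0.0981), np.float64(0.3181)]
s [[352.0, 282.0], [174.0, 250.0], [194.0, 200.0], [360.0, 227.0]]
[[ 0.7156  0.1218  0.046 ]
 [ 0.7024 -0.2002  0.046 ]
 [ 0.5976 -0.1949  0.046 ]
 [ 0.6099  0.1253  0.046 ]] [np.float64(0.1057), np.float64(0.3222), np.float64(0.105), np.float64(0.3204)]
```

View pics/r.png

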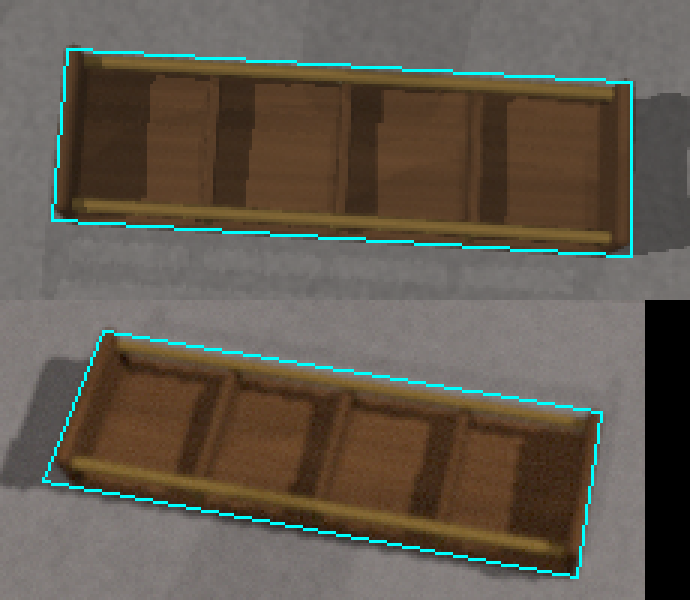

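The outline gives the rack centre at about (0.646, −0.0365) with yaw −0.039. The two cameras agree within a few mm and the sizes match. Compartments are at (0.650, 0.077), (0.6475, 0.0015), (0.6445, −0.0745) and (0.6415, −0.150). Moving above the red jar now.

Request:
play_rows --steps '[0.042, -0.0694, 0, 0, 0, -0.1592, 0.042, -0.0694, 0, 0, 0, -0.1592, 0.042, -0.0694, 0, 0, 0, -0.1592, 0.042, -0.0694, 0, 0, 0, -0.1592, 0.042, -0.0694, 0, 0, 0, -0.1592, 0.042, -0.0694, 0, 0, 0, -0.1592, 0.042, -0.0694, 0, 0, 0, -0.1592, 0.042, -0.0694, 0, 0, 0, -0.1592]' --hand 95

```text
time_s: 0.87
tool_pos: [0.3124, 0.4017, 0.4046]
ee_rot: [0.0, 0.456, 0.89, -0.0]
wrist_force: [0.5, -0.5, 0.1]
gripper_width: 0.095
gripper_force: 0.0
```

Request:
play_rows --steps '[0.042, -0.0694, 0, 0, 0, -0.1592, 0.042, -0.0694, 0, 0, 0, -0.1592, 0.042, -0.0694, 0, 0, 0, -0.1592, 0.042, -0.0694, 0, 0, 0, -0.1592, 0.042, -0.0694, 0, 0, 0, -0.1592, 0.042, -0.0694, 0, 0, 0, -0.1592, 0.042, -0.0694, 0, 0, 0, -0.1592, 0.042, -0.0694, 0, 0, 0, -0.1592]'

```text
time_s: 1.53
tool_pos: [0.4468, 0.1795, 0.4047]
ee_rot: [0.0, 0.722, 0.691, 0.0]
wrist_force: [0.2, -0.8, -0.6]
gripper_width: 0.0948
gripper_force: 0.0
```

Request:
play_rows --steps '[0, 0, 0, 0, 0, 0, 0, 0, 0, 0, 0, 0, 0, 0, 0, 0, 0, 0, 0, 0, 0, 0, 0, 0]'

```text
time_s: 1.87
tool_pos: [0.446, 0.1818, 0.4046]
ee_rot: [-0.0, 0.72, 0.694, -0.0]
wrist_force: [-0.8, 0.4, -0.5]
gripper_width: 0.0947
gripper_force: 0.0
```

Request:
play_rows --steps '[0.005, 0, -0.05, 0, 0, 0, 0, 0, -0.06, 0, 0, 0, 0, 0, -0.06, 0, 0, 0, 0, 0, -0.06, 0, 0, 0, 0, 0, -0.06, 0, 0, 0, 0, 0, -0.06, 0, 0, 0, 0, 0, -0.05, 0, 0, 0, 0, 0, -0.033, 0, 0, 0]'

```text
time_s: 2.53
tool_pos: [0.447, 0.1821, 0.2291]
ee_rot: [-0.001, 0.72, 0.694, -0.001]
wrist_force: [0.1, -0.0, -0.6]
gripper_width: 0.0953
gripper_force: 0.0
```

Request:
play_rows --steps '[0, 0, 0, 0, 0, 0, 0, 0, 0, 0, 0, 0, 0, 0, 0, 0, 0, 0]'

```text
time_s: 2.78
tool_pos: [0.4487, 0.1819, 0.2327]
ee_rot: [0.0, 0.721, 0.693, 0.001]
wrist_force: [1.1, -0.3, 0.5]
gripper_width: 0.0948
gripper_force: 0.0
```

```bash
python3 - <<'E'
from bench import robot
import cv2,numpy as np
a=robot.read_camera("scene")["color"][60:260,170:470];b=robot.read_camera("top")["color"][100:330,170:470]
cv2.imwrite("pics/g1.png",cv2.resize(np.vstack([a,b]),None,fx=1.39,fy=1.39)[:,:,::-1]); print(robot.state()["tool_pos"])
E
```

```text
[0.44898612 0.1816398  0.23317794]
```

View pics/g1.png

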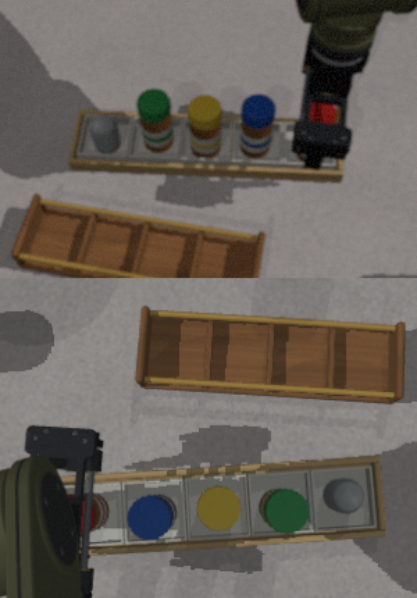

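The red jar (top crop at about (90,515)) stands between the fingers, one in front and one behind. Closing and lifting.

Request:
play_rows --steps '[0, 0, 0, 0, 0, 0, 0, 0, 0, 0, 0, 0, 0, 0, 0, 0, 0, 0, 0, 0, 0, 0, 0, 0, 0, 0, 0, 0, 0, 0, 0, 0, 0, 0, 0, 0, 0, 0, 0, 0, 0, 0, 0, 0, 0, 0, 0, 0]' --hand 35 --force 25

```text
time_s: 3.55
tool_pos: [0.4484, 0.181, 0.2315]
ee_rot: [-0.0, 0.721, 0.693, -0.0]
wrist_force: [0.9, -0.8, 0.7]
gripper_width: 0.0472
gripper_force: 0.3
```

Request:
play_rows --steps '[0, 0, 0.01, 0, 0, 0, 0, 0, 0.03, 0, 0, 0, 0, 0, 0.05, 0, 0, 0, 0, 0, 0.05, 0, 0, 0, 0, 0, 0.05, 0, 0, 0, 0, 0, 0.05, 0, 0, 0, 0, 0, 0.05, 0, 0, 0, 0, 0, 0.035, 0, 0, 0]'

```text
time_s: 4.22
tool_pos: [0.4485, 0.1811, 0.3646]
ee_rot: [0.001, 0.721, 0.693, 0.001]
wrist_force: [0.0, 0.3, -2.0]
gripper_width: 0.0456
gripper_force: 25.0
```

Request:
play_rows --steps '[0.03, -0.015, 0, 0, 0, 0, 0.065, -0.033, 0, 0, 0, 0, 0.08, -0.041, 0, 0, 0, 0, 0.08, -0.041, 0, 0, 0, 0, 0.08, -0.041, 0, 0, 0, 0, 0.08, -0.041, 0, 0, 0, 0, 0.06, -0.032, 0, 0, 0, 0, 0.03, -0.015, 0, 0, 0, 0]'

```text
time_s: 4.88
tool_pos: [0.6531, 0.0748, 0.3602]
ee_rot: [0.0, 0.722, 0.692, -0.0]
wrist_force: [-1.1, 0.5, -2.0]
gripper_width: 0.0461
gripper_force: 25.0
```

Request:
play_rows --steps '[0, 0, 0, 0, 0, 0, 0, 0, 0, 0, 0, 0, 0, 0, 0, 0, 0, 0, 0, 0, 0, 0, 0, 0]'

```text
time_s: 5.22
tool_pos: [0.6497, 0.078, 0.3612]
ee_rot: [-0.0, 0.721, 0.693, -0.0]
wrist_force: [-0.1, -0.5, -1.9]
gripper_width: 0.0457
gripper_force: 25.0
```

```bash
python3 - <<'E'
from bench import robot
import cv2,numpy as np
s=robot.state();print(s["tool_pos"],s["wrist_force"],s["gripper_force"])
a=robot.read_camera("scene")["color"][90:290,160:440];b=robot.read_camera("top")["color"][100:300,200:480]
cv2.imwrite("pics/g2.png",cv2.resize(np.vstack([a,b]),None,fx=1.5,fy=1.5)[:,:,::-1])
E
```

```text
[0.64968062 0.07796046 0.3611561 ] [-0.10438705 -0.50598329 -1.87980169] 24.982718882270092
```

View pics/g2.png

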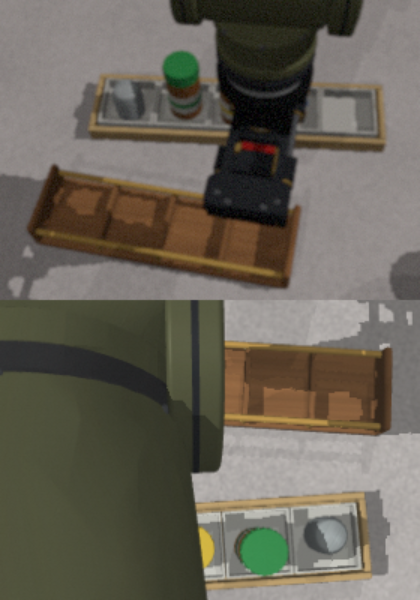

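The jar is held over the leftmost compartment (scene crop, around (250,150)). Lowering it.

Request:
play_rows --steps '[0, 0, -0.03, 0, 0, 0, 0, 0, -0.05, 0, 0, 0, 0, 0, -0.05, 0, 0, 0, 0, 0, -0.05, 0, 0, 0, 0, 0, -0.05, 0, 0, 0, 0, 0, -0.035, 0, 0, 0, 0, 0, -0.015, 0, 0, 0, 0, 0, 0, 0, 0, 0]'

```text
time_s: 5.98
tool_pos: [0.6495, 0.0776, 0.2471]
ee_rot: [-0.001, 0.721, 0.693, -0.001]
wrist_force: [-0.2, 0.6, -1.8]
gripper_width: 0.046
gripper_force: 25.0
```

Request:
play_rows --steps '[0, 0, -0.005, 0, 0, 0, 0, 0, -0.005, 0, 0, 0, 0, 0, -0.005, 0, 0, 0, 0, 0, -0.004, 0, 0, 0, 0, 0, -0.002, 0, 0, 0, 0, 0, 0, 0, 0, 0, 0, 0, 0, 0, 0, 0]'

```text
time_s: 6.57
tool_pos: [0.6505, 0.0775, 0.2413]
ee_rot: [0.0, 0.721, 0.693, 0.0]
wrist_force: [-0.4, 0.3, -2.6]
gripper_width: 0.046
gripper_force: 25.0
```

Request:
play_rows --steps '[0, 0, -0.004, 0, 0, 0, 0, 0, -0.004, 0, 0, 0, 0, 0, -0.003, 0, 0, 0, 0, 0, -0.003, 0, 0, 0, 0, 0, -0.002, 0, 0, 0, 0, 0, 0, 0, 0, 0, 0, 0, 0, 0, 0, 0]'

```text
time_s: 7.15
tool_pos: [0.6504, 0.0775, 0.2347]
ee_rot: [-0.0, 0.721, 0.693, -0.0]
wrist_force: [0.4, 0.3, -1.6]
gripper_width: 0.0459
gripper_force: 25.0
```

Request:
play_rows --steps '[0, 0, -0.0025, 0, 0, 0, 0, 0, -0.0025, 0, 0, 0, 0, 0, 0, 0, 0, 0, 0, 0, 0, 0, 0, 0]'

```text
time_s: 7.48
tool_pos: [0.6506, 0.0775, 0.233]
ee_rot: [0.0, 0.721, 0.693, 0.0]
wrist_force: [-0.6, -0.2, -0.1]
gripper_width: 0.0459
gripper_force: 25.0
```

Request:
play_rows --steps '[0, 0, -0.002, 0, 0, 0, 0, 0, 0, 0, 0, 0, 0, 0, 0, 0, 0, 0]'

```text
time_s: 7.73
tool_pos: [0.6507, 0.0775, 0.2329]
ee_rot: [0.0, 0.721, 0.693, 0.0]
wrist_force: [-1.9, -0.0, 4.9]
gripper_width: 0.0458
gripper_force: 25.0
```

Contact. Releasing and rising.

Request:
play_rows --steps '[0, 0, 0, 0, 0, 0, 0, 0, 0, 0, 0, 0, 0, 0, 0, 0, 0, 0, 0, 0, 0, 0, 0, 0, 0, 0, 0, 0, 0, 0, 0, 0, 0, 0, 0, 0, 0, 0, 0, 0, 0, 0, 0, 0, 0, 0, 0, 0]' --hand 95

```text
time_s: 8.4
tool_pos: [0.6504, 0.0775, 0.2319]
ee_rot: [-0.0, 0.721, 0.693, -0.0]
wrist_force: [0.6, -0.5, 0.8]
gripper_width: 0.0923
gripper_force: 0.0
```

Request:
play_rows --steps '[0, 0, 0.02, 0, 0, 0, 0, 0, 0.05, 0, 0, 0, 0, 0, 0.05, 0, 0, 0, 0, 0, 0.05, 0, 0, 0, 0, 0, 0.05, 0, 0, 0, 0, 0, 0.05, 0, 0, 0, 0, 0, 0.03, 0, 0, 0, 0, 0, 0.02, 0, 0, 0]'

```text
time_s: 9.07
tool_pos: [0.6508, 0.0775, 0.3628]
ee_rot: [0.001, 0.721, 0.693, 0.001]
wrist_force: [-0.5, -1.0, -0.1]
gripper_width: 0.095
gripper_force: 0.0
```

Request:
play_rows --steps '[-0.03, 0.003, 0, 0, 0, 0, -0.065, 0.006, 0, 0, 0, 0, -0.08, 0.008, 0, 0, 0, 0, -0.08, 0.008, 0, 0, 0, 0, -0.08, 0.008, 0, 0, 0, 0, -0.08, 0.008, 0, 0, 0, 0, -0.06, 0.006, 0, 0, 0, 0, -0.029, 0.003, 0, 0, 0, 0]'

```text
time_s: 9.73
tool_pos: [0.4462, 0.0977, 0.3588]
ee_rot: [-0.001, 0.721, 0.693, -0.001]
wrist_force: [0.4, -0.3, 0.5]
gripper_width: 0.095
gripper_force: 0.0
```

Request:
play_rows --steps '[0, 0, 0, 0, 0, 0, 0, 0, 0, 0, 0, 0, 0, 0, 0, 0, 0, 0]'

```text
time_s: 9.98
tool_pos: [0.4494, 0.0974, 0.36]
ee_rot: [0.0, 0.721, 0.693, 0.0]
wrist_force: [-0.4, 0.1, 0.1]
gripper_width: 0.0948
gripper_force: 0.0
```

```bash
python3 - <<'E'
from bench import robot
import cv2,numpy as np
s=robot.state();print(s["tool_pos"],s["wrist_force"],s["gripper_width"])
a=robot.read_camera("scene")["color"][90:290,160:440];b=robot.read_camera("top")["color"][100:300,200:480]
cv2.imwrite("pics/g3.png",cv2.resize(np.vstack([a,b]),None,fx=1.5,fy=1.5)[:,:,::-1])
E
```

```text
[0.44940756 0.09741541 0.35999223] [-0.39720557  0.09905306  0.05661119] 0.09483707603221635
```

View pics/g3.png

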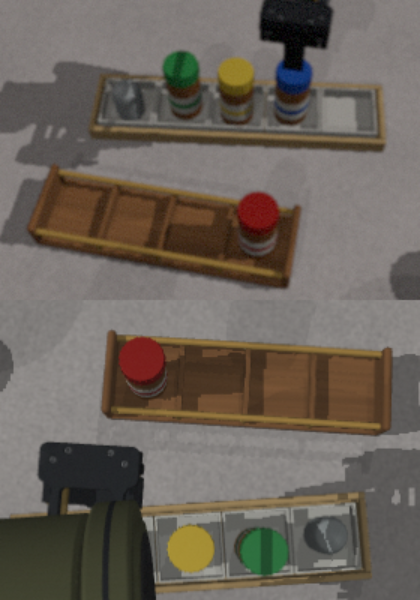

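Red stands upright, centred in the leftmost compartment (top crop (145,365)). The gripper is above blue, so I'm descending and gripping.

Request:
play_rows --steps '[0, 0, -0.03, 0, 0, 0, 0, 0, -0.05, 0, 0, 0, 0, 0, -0.06, 0, 0, 0, 0, 0, -0.06, 0, 0, 0, 0, 0, -0.05, 0, 0, 0, 0, 0, -0.04, 0, 0, 0, 0, 0, -0.031, 0, 0, 0, 0, 0, 0, 0, 0, 0]'

```text
time_s: 10.75
tool_pos: [0.4475, 0.0972, 0.2274]
ee_rot: [-0.002, 0.721, 0.693, -0.003]
wrist_force: [-0.3, 0.2, -0.3]
gripper_width: 0.0948
gripper_force: 0.0
```

Request:
play_rows --steps '[0, 0, 0, 0, 0, 0, 0, 0, 0, 0, 0, 0, 0, 0, 0, 0, 0, 0, 0, 0, 0, 0, 0, 0, 0, 0, 0, 0, 0, 0, 0, 0, 0, 0, 0, 0, 0, 0, 0, 0, 0, 0, 0, 0, 0, 0, 0, 0]' --hand 35 --force 25

```text
time_s: 11.42
tool_pos: [0.4489, 0.0975, 0.2318]
ee_rot: [0.0, 0.721, 0.693, 0.0]
wrist_force: [1.4, 0.1, -0.1]
gripper_width: 0.047
gripper_force: 0.5
```

Request:
play_rows --steps '[0, 0, 0, 0, 0, 0, 0, 0, 0, 0, 0, 0, 0, 0, 0, 0, 0, 0, 0, 0, 0, 0, 0, 0]'

```text
time_s: 11.75
tool_pos: [0.449, 0.0975, 0.2318]
ee_rot: [0.0, 0.721, 0.693, 0.0]
wrist_force: [1.3, -0.1, 1.2]
gripper_width: 0.0456
gripper_force: 25.0
```

Request:
play_rows --steps '[0, 0, 0.01, 0, 0, 0, 0, 0, 0.03, 0, 0, 0, 0, 0, 0.05, 0, 0, 0, 0, 0, 0.06, 0, 0, 0, 0, 0, 0.06, 0, 0, 0, 0, 0, 0.06, 0, 0, 0, 0, 0, 0.04, 0, 0, 0, 0, 0, 0.015, 0, 0, 0]'

```text
time_s: 12.42
tool_pos: [0.4492, 0.0975, 0.3645]
ee_rot: [0.001, 0.721, 0.693, 0.002]
wrist_force: [0.5, -0.2, -1.5]
gripper_width: 0.0455
gripper_force: 25.0
```

Request:
play_rows --steps '[0.03, -0.015, 0, 0, 0, 0, 0.06, -0.03, 0, 0, 0, 0, 0.08, -0.038, 0, 0, 0, 0, 0.08, -0.038, 0, 0, 0, 0, 0.08, -0.038, 0, 0, 0, 0, 0.08, -0.038, 0, 0, 0, 0, 0.06, -0.03, 0, 0, 0, 0, 0.026, -0.013, 0, 0, 0, 0]'

```text
time_s: 13.08
tool_pos: [0.6492, -0.0002, 0.3594]
ee_rot: [-0.001, 0.722, 0.692, -0.001]
wrist_force: [-0.3, 0.4, -1.3]
gripper_width: 0.0459
gripper_force: 25.0
```

Request:
play_rows --steps '[0, 0, 0, 0, 0, 0, 0, 0, 0, 0, 0, 0, 0, 0, 0, 0, 0, 0, 0, 0, 0, 0, 0, 0]'

```text
time_s: 13.42
tool_pos: [0.6462, 0.0023, 0.3612]
ee_rot: [-0.0, 0.721, 0.693, -0.0]
wrist_force: [0.6, -0.1, -1.9]
gripper_width: 0.0459
gripper_force: 25.0
```

Lowering to 0.2365 (about 3 mm above contact), then feeling down.

Request:
play_rows --steps '[0, 0, -0.03, 0, 0, 0, 0, 0, -0.05, 0, 0, 0, 0, 0, -0.06, 0, 0, 0, 0, 0, -0.06, 0, 0, 0, 0, 0, -0.05, 0, 0, 0, 0, 0, -0.035, 0, 0, 0, 0, 0, -0.015, 0, 0, 0, 0, 0, -0.007, 0, 0, 0]'

```text
time_s: 14.08
tool_pos: [0.6466, 0.0018, 0.2373]
ee_rot: [-0.001, 0.721, 0.693, -0.001]
wrist_force: [0.2, -0.4, -1.4]
gripper_width: 0.0461
gripper_force: 25.0
```

Request:
play_rows --steps '[0, 0, -0.003, 0, 0, 0, 0, 0, -0.002, 0, 0, 0, 0, 0, -0.001, 0, 0, 0, 0, 0, 0, 0, 0, 0, 0, 0, 0, 0, 0, 0]'

```text
time_s: 14.5
tool_pos: [0.6476, 0.0014, 0.2374]
ee_rot: [0.001, 0.721, 0.693, 0.001]
wrist_force: [-0.0, 0.3, -2.1]
gripper_width: 0.0458
gripper_force: 25.0
```

Request:
play_rows --steps '[0, 0, -0.003, 0, 0, 0, 0, 0, -0.003, 0, 0, 0, 0, 0, -0.002, 0, 0, 0, 0, 0, 0, 0, 0, 0, 0, 0, 0, 0, 0, 0]'

```text
time_s: 14.92
tool_pos: [0.6473, 0.0015, 0.2333]
ee_rot: [0.0, 0.721, 0.693, 0.0]
wrist_force: [-0.7, -0.1, -0.1]
gripper_width: 0.0461
gripper_force: 25.0
```

Request:
play_rows --steps '[0, 0, -0.002, 0, 0, 0, 0, 0, 0, 0, 0, 0, 0, 0, 0, 0, 0, 0]'

```text
time_s: 15.17
tool_pos: [0.6474, 0.0015, 0.2333]
ee_rot: [0.0, 0.721, 0.693, -0.0]
wrist_force: [-2.7, 0.5, 5.8]
gripper_width: 0.0458
gripper_force: 25.0
```

Request:
play_rows --steps '[0, 0, 0, 0, 0, 0, 0, 0, 0, 0, 0, 0, 0, 0, 0, 0, 0, 0, 0, 0, 0, 0, 0, 0, 0, 0, 0, 0, 0, 0, 0, 0, 0, 0, 0, 0, 0, 0, 0, 0, 0, 0, 0, 0, 0, 0, 0, 0]' --hand 95

```text
time_s: 15.83
tool_pos: [0.6473, 0.0015, 0.2323]
ee_rot: [0.0, 0.721, 0.693, 0.0]
wrist_force: [-0.1, 0.2, -0.3]
gripper_width: 0.0923
gripper_force: 0.0
```

Request:
play_rows --steps '[0, 0, 0.02, 0, 0, 0, 0, 0, 0.05, 0, 0, 0, 0, 0, 0.05, 0, 0, 0, 0, 0, 0.05, 0, 0, 0, 0, 0, 0.05, 0, 0, 0, 0, 0, 0.05, 0, 0, 0, 0, 0, 0.03, 0, 0, 0, 0, 0, 0.02, 0, 0, 0]'

```text
time_s: 16.5
tool_pos: [0.6476, 0.0015, 0.3632]
ee_rot: [0.001, 0.721, 0.693, 0.001]
wrist_force: [0.3, -0.4, 0.2]
gripper_width: 0.0949
gripper_force: 0.0
```

Request:
play_rows --steps '[-0.03, 0.004, 0, 0, 0, 0, -0.06, 0.007, 0, 0, 0, 0, -0.075, 0.009, 0, 0, 0, 0, -0.075, 0.009, 0, 0, 0, 0, -0.075, 0.009, 0, 0, 0, 0, -0.07, 0.008, 0, 0, 0, 0, -0.055, 0.007, 0, 0, 0, 0, -0.026, 0.003, 0, 0, 0, 0]'

```text
time_s: 17.17
tool_pos: [0.4584, 0.0242, 0.3593]
ee_rot: [-0.001, 0.721, 0.693, -0.001]
wrist_force: [0.5, 0.8, -0.2]
gripper_width: 0.0949
gripper_force: 0.0
```

Request:
play_rows --steps '[0, 0, 0, 0, 0, 0, 0, 0, 0, 0, 0, 0, 0, 0, 0, 0, 0, 0]'

```text
time_s: 17.42
tool_pos: [0.4614, 0.0238, 0.3604]
ee_rot: [0.0, 0.721, 0.693, 0.0]
wrist_force: [-0.1, 0.2, 0.2]
gripper_width: 0.0949
gripper_force: 0.0
```

```bash
python3 - <<'E'
from bench import robot
import cv2,numpy as np
from h import *
s=robot.state();print(s["tool_pos"],s["wrist_force"],s["gripper_width"])
S=robot.read_camera("scene");T=robot.read_camera("top")
b,sb=blob(S,"yellow",(290,120,345,165));print(sb,plane(S,b,.0955))
cv2.imwrite("pics/g4.png",cv2.resize(np.vstack([S["color"][90:290,160:440],T["color"][100:300,200:480]]),None,fx=1.5,fy=1.5)[:,:,::-1])
E
```

```text
[0.46135296 0.0237909  0.36039939] [-0.1394474   0.18946512  0.18767943] 0.0948890841042056
[306 129  23  25 428] [[0.46548522 0.02602175 0.0955    ]]
```

View pics/g4.png

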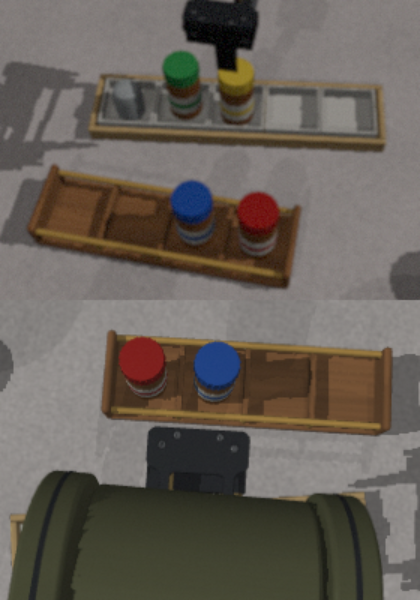

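Red and blue stand upright in compartments 1 and 2 (top crop (143,367), (217,367)), and yellow is untouched under the gripper. Next is yellow.

Request:
play_rows --steps '[0, 0, -0.03, 0, 0, 0, 0, 0, -0.05, 0, 0, 0, 0, 0, -0.06, 0, 0, 0, 0, 0, -0.06, 0, 0, 0, 0, 0, -0.05, 0, 0, 0, 0, 0, -0.04, 0, 0, 0, 0, 0, -0.031, 0, 0, 0, 0, 0, 0, 0, 0, 0]'

```text
time_s: 18.18
tool_pos: [0.4595, 0.0239, 0.2278]
ee_rot: [-0.003, 0.721, 0.693, -0.003]
wrist_force: [0.2, 0.5, -0.9]
gripper_width: 0.0947
gripper_force: 0.0
```

Request:
play_rows --steps '[0, 0, 0, 0, 0, 0, 0, 0, 0, 0, 0, 0, 0, 0, 0, 0, 0, 0, 0, 0, 0, 0, 0, 0, 0, 0, 0, 0, 0, 0, 0, 0, 0, 0, 0, 0, 0, 0, 0, 0, 0, 0, 0, 0, 0, 0, 0, 0]' --hand 35 --force 25

```text
time_s: 18.85
tool_pos: [0.4609, 0.0239, 0.2322]
ee_rot: [0.0, 0.721, 0.693, 0.0]
wrist_force: [2.4, 0.2, 1.8]
gripper_width: 0.0472
gripper_force: 1.0
```

Request:
play_rows --steps '[0, 0, 0, 0, 0, 0, 0, 0, 0, 0, 0, 0, 0, 0, 0, 0, 0, 0, 0, 0, 0, 0, 0, 0]'

```text
time_s: 19.18
tool_pos: [0.461, 0.0239, 0.2321]
ee_rot: [0.0, 0.721, 0.693, 0.0]
wrist_force: [0.1, -0.1, 0.8]
gripper_width: 0.0461
gripper_force: 25.0
```

Request:
play_rows --steps '[0, 0, 0.01, 0, 0, 0, 0, 0, 0.03, 0, 0, 0, 0, 0, 0.05, 0, 0, 0, 0, 0, 0.06, 0, 0, 0, 0, 0, 0.06, 0, 0, 0, 0, 0, 0.06, 0, 0, 0, 0, 0, 0.04, 0, 0, 0, 0, 0, 0.015, 0, 0, 0]'

```text
time_s: 19.85
tool_pos: [0.4612, 0.0239, 0.3648]
ee_rot: [0.001, 0.721, 0.693, 0.001]
wrist_force: [0.6, 0.3, -1.3]
gripper_width: 0.0458
gripper_force: 25.0
```

Request:
play_rows --steps '[0.03, -0.016, 0, 0, 0, 0, 0.055, -0.029, 0, 0, 0, 0, 0.073, -0.039, 0, 0, 0, 0, 0.073, -0.039, 0, 0, 0, 0, 0.073, -0.039, 0, 0, 0, 0, 0.073, -0.039, 0, 0, 0, 0, 0.055, -0.03, 0, 0, 0, 0, 0.027, -0.015, 0, 0, 0, 0]'

```text
time_s: 20.52
tool_pos: [0.6461, -0.0761, 0.3597]
ee_rot: [-0.001, 0.721, 0.692, -0.001]
wrist_force: [0.0, 0.8, -1.4]
gripper_width: 0.0462
gripper_force: 25.0
```

Request:
play_rows --steps '[0, 0, 0, 0, 0, 0, 0, 0, 0, 0, 0, 0, 0, 0, 0, 0, 0, 0, 0, 0, 0, 0, 0, 0]'

```text
time_s: 20.85
tool_pos: [0.6436, -0.0739, 0.3613]
ee_rot: [-0.001, 0.721, 0.693, -0.0]
wrist_force: [-0.2, 0.7, -2.1]
gripper_width: 0.0457
gripper_force: 25.0
```

Lowering 0.1268 m in all, as with blue.

Request:
play_rows --steps '[0, 0, -0.03, 0, 0, 0, 0, 0, -0.05, 0, 0, 0, 0, 0, -0.06, 0, 0, 0, 0, 0, -0.06, 0, 0, 0, 0, 0, -0.05, 0, 0, 0, 0, 0, -0.035, 0, 0, 0, 0, 0, -0.015, 0, 0, 0, 0, 0, -0.007, 0, 0, 0]'

```text
time_s: 21.52
tool_pos: [0.6438, -0.0742, 0.2376]
ee_rot: [-0.001, 0.721, 0.693, -0.001]
wrist_force: [-0.0, -0.1, -2.1]
gripper_width: 0.0461
gripper_force: 25.0
```

Request:
play_rows --steps '[0, 0, -0.003, 0, 0, 0, 0, 0, -0.003, 0, 0, 0, 0, 0, -0.003, 0, 0, 0, 0, 0, -0.003, 0, 0, 0, 0, 0, 0, 0, 0, 0, 0, 0, 0, 0, 0, 0]'

```text
time_s: 22.02
tool_pos: [0.6446, -0.0745, 0.2348]
ee_rot: [0.0, 0.721, 0.693, 0.0]
wrist_force: [-0.1, 0.8, -1.9]
gripper_width: 0.0461
gripper_force: 25.0
```

Request:
play_rows --steps '[0, 0, -0.002, 0, 0, 0, 0, 0, 0, 0, 0, 0, 0, 0, 0, 0, 0, 0]'

```text
time_s: 22.27
tool_pos: [0.6445, -0.0745, 0.2337]
ee_rot: [0.0, 0.721, 0.693, 0.0]
wrist_force: [0.2, 0.5, -0.8]
gripper_width: 0.0459
gripper_force: 25.0
```

Request:
play_rows --steps '[0, 0, -0.002, 0, 0, 0, 0, 0, 0, 0, 0, 0, 0, 0, 0, 0, 0, 0]'

```text
time_s: 22.52
tool_pos: [0.6447, -0.0746, 0.2337]
ee_rot: [0.0, 0.721, 0.693, 0.0]
wrist_force: [-2.0, 0.5, 4.5]
gripper_width: 0.0459
gripper_force: 25.0
```

Request:
play_rows --steps '[0, 0, 0, 0, 0, 0, 0, 0, 0, 0, 0, 0, 0, 0, 0, 0, 0, 0, 0, 0, 0, 0, 0, 0, 0, 0, 0, 0, 0, 0, 0, 0, 0, 0, 0, 0, 0, 0, 0, 0, 0, 0, 0, 0, 0, 0, 0, 0]' --hand 95

```text
time_s: 23.18
tool_pos: [0.6445, -0.0745, 0.2327]
ee_rot: [0.0, 0.721, 0.693, 0.0]
wrist_force: [0.2, -0.4, -0.6]
gripper_width: 0.0923
gripper_force: 0.0
```

Request:
play_rows --steps '[0, 0, 0.02, 0, 0, 0, 0, 0, 0.05, 0, 0, 0, 0, 0, 0.05, 0, 0, 0, 0, 0, 0.05, 0, 0, 0, 0, 0, 0.05, 0, 0, 0, 0, 0, 0.05, 0, 0, 0, 0, 0, 0.03, 0, 0, 0, 0, 0, 0.02, 0, 0, 0]'

```text
time_s: 23.85
tool_pos: [0.6448, -0.0746, 0.3635]
ee_rot: [0.001, 0.721, 0.693, 0.001]
wrist_force: [1.2, -0.4, 0.1]
gripper_width: 0.0949
gripper_force: 0.0
```

Request:
play_rows --steps '[-0.03, 0.004, 0, 0, 0, 0, -0.06, 0.008, 0, 0, 0, 0, -0.075, 0.01, 0, 0, 0, 0, -0.075, 0.01, 0, 0, 0, 0, -0.075, 0.01, 0, 0, 0, 0, -0.07, 0.01, 0, 0, 0, 0, -0.053, 0.008, 0, 0, 0, 0, -0.026, 0.005, 0, 0, 0, 0]'

```text
time_s: 24.52
tool_pos: [0.4565, -0.0481, 0.3597]
ee_rot: [-0.001, 0.721, 0.693, -0.001]
wrist_force: [0.8, -0.4, 0.5]
gripper_width: 0.095
gripper_force: 0.0
```

Request:
play_rows --steps '[0, 0, 0, 0, 0, 0, 0, 0, 0, 0, 0, 0, 0, 0, 0, 0, 0, 0]'

```text
time_s: 24.77
tool_pos: [0.4593, -0.0486, 0.3608]
ee_rot: [0.0, 0.721, 0.693, 0.0]
wrist_force: [0.4, -0.1, -0.1]
gripper_width: 0.0949
gripper_force: 0.0
```

```bash
python3 - <<'E'
from bench import robot
import cv2,numpy as np
s=robot.state();print(s["tool_pos"],s["wrist_force"],s["gripper_width"])
a=robot.read_camera("scene")["color"][90:290,160:440];b=robot.read_camera("top")["color"][100:300,200:480]
cv2.imwrite("pics/g5.png",cv2.resize(np.vstack([a,b]),None,fx=1.5,fy=1.5)[:,:,::-1])
E
```

```text
[ 0.45934021 -0.0486487   0.36077661] [ 0.44746335 -0.07495675 -0.11853404] 0.09489079367269615
```

View pics/g5.png

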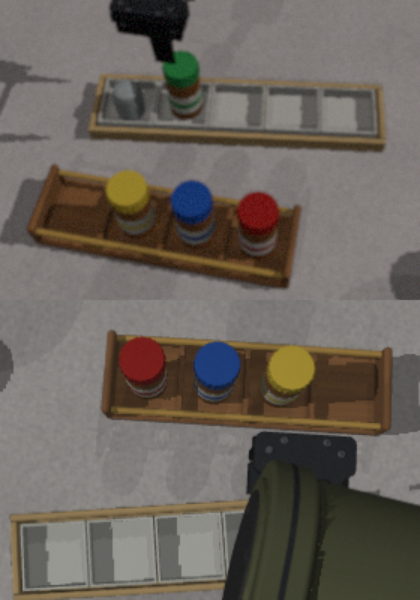

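Three jars stand correctly in the rack (red, blue, yellow), with the fourth compartment empty at top crop (345,380). Next is green.

Request:
play_rows --steps '[0, 0, -0.03, 0, 0, 0, 0, 0, -0.05, 0, 0, 0, 0, 0, -0.06, 0, 0, 0, 0, 0, -0.06, 0, 0, 0, 0, 0, -0.05, 0, 0, 0, 0, 0, -0.04, 0, 0, 0, 0, 0, -0.032, 0, 0, 0, 0, 0, 0, 0, 0, 0]'

```text
time_s: 25.53
tool_pos: [0.4575, -0.0482, 0.2278]
ee_rot: [-0.003, 0.721, 0.693, -0.002]
wrist_force: [-0.3, 0.2, 0.7]
gripper_width: 0.0945
gripper_force: 0.0
```

Request:
play_rows --steps '[0, 0, 0, 0, 0, 0, 0, 0, 0, 0, 0, 0, 0, 0, 0, 0, 0, 0, 0, 0, 0, 0, 0, 0, 0, 0, 0, 0, 0, 0, 0, 0, 0, 0, 0, 0, 0, 0, 0, 0, 0, 0, 0, 0, 0, 0, 0, 0]' --hand 35 --force 25

```text
time_s: 26.2
tool_pos: [0.4589, -0.0485, 0.2322]
ee_rot: [0.0, 0.721, 0.693, 0.0]
wrist_force: [0.5, -0.2, 0.6]
gripper_width: 0.047
gripper_force: 0.4
```

Request:
play_rows --steps '[0, 0, 0, 0, 0, 0, 0, 0, 0, 0, 0, 0, 0, 0, 0, 0, 0, 0, 0, 0, 0, 0, 0, 0]'

```text
time_s: 26.53
tool_pos: [0.459, -0.0485, 0.2322]
ee_rot: [0.0, 0.721, 0.693, 0.0]
wrist_force: [0.6, 0.2, 1.2]
gripper_width: 0.0464
gripper_force: 25.0
```

Request:
play_rows --steps '[0, 0, 0.01, 0, 0, 0, 0, 0, 0.03, 0, 0, 0, 0, 0, 0.05, 0, 0, 0, 0, 0, 0.06, 0, 0, 0, 0, 0, 0.06, 0, 0, 0, 0, 0, 0.06, 0, 0, 0, 0, 0, 0.04, 0, 0, 0, 0, 0, 0.015, 0, 0, 0]'

```text
time_s: 27.2
tool_pos: [0.4592, -0.0486, 0.365]
ee_rot: [0.002, 0.721, 0.693, 0.001]
wrist_force: [-0.4, 0.4, -0.6]
gripper_width: 0.0458
gripper_force: 25.0
```

Request:
play_rows --steps '[0.03, -0.017, 0, 0, 0, 0, 0.055, -0.03, 0, 0, 0, 0, 0.073, -0.041, 0, 0, 0, 0, 0.073, -0.041, 0, 0, 0, 0, 0.073, -0.041, 0, 0, 0, 0, 0.072, -0.04, 0, 0, 0, 0, 0.054, -0.03, 0, 0, 0, 0, 0.027, -0.015, 0, 0, 0, 0]'

```text
time_s: 27.87
tool_pos: [0.6433, -0.152, 0.3597]
ee_rot: [-0.001, 0.721, 0.693, -0.001]
wrist_force: [-0.1, 0.6, -1.6]
gripper_width: 0.0457
gripper_force: 25.0
```

Request:
play_rows --steps '[0, 0, 0, 0, 0, 0, 0, 0, 0, 0, 0, 0, 0, 0, 0, 0, 0, 0, 0, 0, 0, 0, 0, 0]'

```text
time_s: 28.2
tool_pos: [0.6408, -0.1499, 0.3614]
ee_rot: [-0.001, 0.721, 0.693, -0.0]
wrist_force: [0.2, -0.3, -0.9]
gripper_width: 0.0457
gripper_force: 25.0
```

Request:
play_rows --steps '[0, 0, -0.03, 0, 0, 0, 0, 0, -0.05, 0, 0, 0, 0, 0, -0.06, 0, 0, 0, 0, 0, -0.06, 0, 0, 0, 0, 0, -0.05, 0, 0, 0, 0, 0, -0.035, 0, 0, 0, 0, 0, -0.015, 0, 0, 0, 0, 0, -0.007, 0, 0, 0]'

```text
time_s: 28.87
tool_pos: [0.641, -0.1502, 0.2376]
ee_rot: [-0.001, 0.721, 0.693, -0.001]
wrist_force: [-1.2, -0.5, -1.3]
gripper_width: 0.0459
gripper_force: 25.0
```

Request:
play_rows --steps '[0, 0, -0.003, 0, 0, 0, 0, 0, -0.003, 0, 0, 0, 0, 0, -0.003, 0, 0, 0, 0, 0, -0.003, 0, 0, 0, 0, 0, 0, 0, 0, 0, 0, 0, 0, 0, 0, 0]'

```text
time_s: 29.37
tool_pos: [0.6418, -0.1506, 0.2349]
ee_rot: [0.0, 0.721, 0.693, 0.0]
wrist_force: [0.6, 0.1, -0.9]
gripper_width: 0.0456
gripper_force: 25.0
```

Request:
play_rows --steps '[0, 0, -0.002, 0, 0, 0, 0, 0, 0, 0, 0, 0, 0, 0, 0, 0, 0, 0]'

```text
time_s: 29.62
tool_pos: [0.6417, -0.1505, 0.2338]
ee_rot: [0.0, 0.721, 0.693, 0.0]
wrist_force: [-0.2, 0.6, -0.5]
gripper_width: 0.046
gripper_force: 25.0
```

Request:
play_rows --steps '[0, 0, -0.002, 0, 0, 0, 0, 0, 0, 0, 0, 0, 0, 0, 0, 0, 0, 0]'

```text
time_s: 29.87
tool_pos: [0.6418, -0.1506, 0.2337]
ee_rot: [0.0, 0.721, 0.693, 0.0]
wrist_force: [-1.5, 0.5, 5.6]
gripper_width: 0.0458
gripper_force: 25.0
```

Contact. Releasing, rising and backing off for a last look.

Request:
play_rows --steps '[0, 0, 0, 0, 0, 0, 0, 0, 0, 0, 0, 0, 0, 0, 0, 0, 0, 0, 0, 0, 0, 0, 0, 0, 0, 0, 0, 0, 0, 0, 0, 0, 0, 0, 0, 0, 0, 0, 0, 0, 0, 0, 0, 0, 0, 0, 0, 0]' --hand 95

```text
time_s: 30.53
tool_pos: [0.6416, -0.1505, 0.2327]
ee_rot: [-0.0, 0.721, 0.693, -0.0]
wrist_force: [1.3, 0.6, -0.5]
gripper_width: 0.0923
gripper_force: 0.0
```

Request:
play_rows --steps '[0, 0, 0.02, 0, 0, 0, 0, 0, 0.05, 0, 0, 0, 0, 0, 0.06, 0, 0, 0, 0, 0, 0.06, 0, 0, 0, 0, 0, 0.06, 0, 0, 0, 0, 0, 0.06, 0, 0, 0, 0, 0, 0.05, 0, 0, 0, 0, 0, 0.03, 0, 0, 0]'

```text
time_s: 31.2
tool_pos: [0.642, -0.1506, 0.393]
ee_rot: [0.002, 0.721, 0.693, 0.001]
wrist_force: [0.6, 0.1, 0.9]
gripper_width: 0.0949
gripper_force: 0.0
```

Request:
play_rows --steps '[-0.03, -0.02, 0, 0, 0, 0, -0.06, -0.05, 0, 0, 0, 0, -0.07, -0.05, 0, 0, 0, 0, -0.07, -0.05, 0, 0, 0, 0, -0.07, -0.05, 0, 0, 0, 0, -0.06, -0.05, 0, 0, 0, 0, -0.04, -0.03, 0, 0, 0, 0, 0, 0, 0, 0, 0, 0]'

```text
time_s: 31.87
tool_pos: [0.4783, -0.2723, 0.3869]
ee_rot: [-0.001, 0.722, 0.691, -0.001]
wrist_force: [-0.0, 0.8, -0.2]
gripper_width: 0.095
gripper_force: 0.0
```

```bash
python3 - <<'E'
from bench import robot
import cv2,numpy as np
from h import *
S=robot.read_camera("scene");T=robot.read_camera("top")
for col in H:
    a,_=blob(T,col,(265,115,465,190));b,_=blob(S,col,(170,180,375,270));print(col,plane(T,a,.097)[0].round(4),plane(S,b,.097)[0].round(4))
cv2.imwrite("pics/g6.png",cv2.resize(np.vstack([S["color"][90:290,160:440],T["color"][100:300,200:480]]),None,fx=1.5,fy=1.5)[:,:,::-1])
E
```

```text
red [0.6492 0.0774 0.097 ] [0.651  0.0774 0.097 ]
yellow [ 0.6434 -0.0749  0.097 ] [ 0.6456 -0.0753  0.097 ]
green [ 0.64   -0.1508  0.097 ] [ 0.6423 -0.151   0.097 ]
blue [0.6457 0.0009 0.097 ] [0.6476 0.0007 0.097 ]
```

View pics/g6.png

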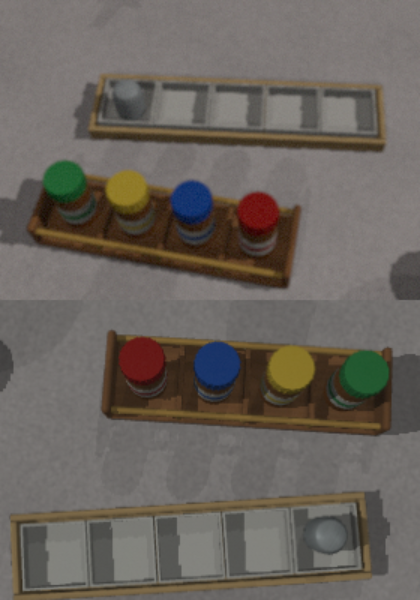

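All four jars stand upright, one per compartment, in the order red, blue, yellow, green (top crop (143,365) to (362,378)), within 2 mm of target. The shaker hasn't moved and the arm is clear.

```bash
python3 -c "
from bench import robot
print(robot.close_job())"
```

```text
the job is handed in; nothing more can be done
None
```

I handed in the job with all four jars standing upright in the rack, one per compartment, red, blue, yellow, green from left to right as in the tray; the last move ended at about 32 s of the 118 s allowed.

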